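# Seat the drain cup square in the plant tray

## Task

Pick up the steel drain cup and stand it in the round grey socket of the green plant tray, resting level on the three orange grips, and let go of it. Then push it down with the fingertips a little at a time, alternately over the three grips, so that it goes in square (never leaning more than 5 degrees in the socket), until its flange lies down on the grey collar all round and each side feels solid under a firm push of about 20 N; never load or knock it with more than 30 N. Let go and leave the vase, pots, spray bottle and cultivator where they are.

Things in the scene. Friction and masses are not known exactly. Their poses are not given: they have to be found in the camera images.
- cup_knob (a point): Centre of the grip zone of the black knob of the loose steel drain cup (0.3 kg); knob 20 mm in diameter, 36 mm tall, this point is 22 mm above the top of the flange, 27 mm above the flange's underside and 47 mm above the cup's bottom. z is the cup's axis, up. At the start the cup stands upright on the shelf.
- flange (a point): Centre of the underside of the drain cup's round flange, 120 mm in diameter and 5 mm thick, flat on top apart from the knob in the middle. Below it is a skirt 74 mm in diameter and 20 mm long, tapering to 66 mm at the bottom. z is the cup's axis, up.
- cup: The same drain cup as a whole; origin at the centre of its bottom, z up along its axis. 61 mm tall overall. Hard steel: a quick knock loads the socket as much as a hard push, so touch it slowly (30 mm/s or less).
- socket (a point): Centre of the socket's mouth at the top of its rigid grey collar (outer diameter 112, bore 82, 34 mm deep), 40 mm above the shelf; z up. Home: the flange's underside is within 2 mm of the collar all round. A grip 1 mm lower than the others leans the cup 0.014 rad. All grips at once need 36 N, too much: push over one at a time, 40 mm from the axis: 12 to 16 N until that side is home.
- tray: The green plant tray, fixed to the shelf, 240 mm (x) by 300 mm (y), 22 mm tall, 6 mm walls and floor; origin under its centre. The socket is at x 0, y -50 mm in it. Three orange ears outside the collar, 70 mm from its axis and 10 mm below its top, mark the angles of the grips and stay visible with the cup in place.
- grip_a: Grip of the socket, at 0 deg from the tray's x axis: orange block 11 (radial) by 18 mm, 48 mm from the socket's axis; origin at the centre of its flat top, at the start 9 to 12 mm above the collar (each differs). It slides straight down under 11 to 13 N, stays where left, and ends on a rubber buffer (about 6 N per mm) in the last 1 mm above the collar.
- grip_b: Grip of the socket, at 120 deg from the tray's x axis: orange block 11 (radial) by 18 mm, 48 mm from the socket's axis; origin at the centre of its flat top, at the start 9 to 12 mm above the collar (each differs). It slides straight down under 11 to 13 N, stays where left, and ends on a rubber buffer (about 6 N per mm) in the last 1 mm above the collar.
- grip_c: Grip of the socket, at 240 deg from the tray's x axis: orange block 11 (radial) by 18 mm, 48 mm from the socket's axis; origin at the centre of its flat top, at the start 9 to 12 mm above the collar (each differs). It slides straight down under 11 to 13 N, stays where left, and ends on a rubber buffer (about 6 N per mm) in the last 1 mm above the collar.
- vase: Green glass vase, 95 mm tall, 54 mm in diameter, standing in the green tray 155 mm from the socket's axis; leave alone. Origin at its bottom.
- pot_small: Terracotta pot, 55 mm tall, 60 mm in diameter, standing in the green tray about 130 mm from the socket's axis; leave alone. Origin at its bottom.
- pot_left: Terracotta pot, 75 mm tall, 84 mm in diameter, in the blue tray; leave alone.
- pot_right: White pot, 70 mm tall, 76 mm in diameter, in the blue tray; leave alone.
- spray: Spray bottle, 210 mm tall, 72 mm in diameter; leave alone.
- cultivator: Three-pronged hand cultivator, 270 mm long, lying; leave alone.
Not all that is in view belongs to the job. There is more than one size of the cup; the job needs the smallest.

How it is judged:
On the way, in this order (a step that is already met when the one before it is completed fails the run):
1. the cup stands let go in the socket, near level, on the grips and still well proud of the collar (z of flange in the frame of socket between 0.006 and 0.014 m and horizontal distance between flange and socket below 0.008 m and angle between flange's own z axis and vertical below 0.07 rad and contact force between cup and the fingers below 0.3 N), for 0.2 s.
2. the cup is home (flange within 2.2 mm of the collar, leaning less than 0.022 rad) and is solid under a firm push (at least 16 N on the socket) (z of flange in the frame of socket between -0.003 and 0.0022 m and horizontal distance between flange and socket below 0.008 m and angle between flange's own z axis and vertical below 0.022 rad and contact force between cup and tray above 16 N), for 0.02 s.
At the end, for the whole second after the job is handed in: The cup is in the socket with its flange's underside at most 2.2 mm above the collar's top at the centre, leaning less than 0.022 rad, at rest and released (z of flange in the frame of socket between -0.003 and 0.0022 m and horizontal distance between flange and socket below 0.008 m and angle between flange's own z axis and vertical below 0.022 rad and linear speed of cup below 0.02 m/s and contact force between cup and the fingers below 0.1 N); the robot touches nothing.
It fails at once if the cup cocks in the socket: it leans more than 0.09 rad (5 degrees) there (angle between flange's own z axis and vertical above 0.09 rad and horizontal distance between flange and socket below 0.03 m and z of flange in the frame of socket below 0.02 m).
It fails at once if the cup is loaded onto the socket with more than 34 N (contact force between cup and tray above 34 N).
It fails at once if a bystander is moved by more than 30 mm (distance of any of vase, pot_small, pot_left, pot_right, spray, cultivator from where it was at the start of the episode above 0.03 m).
It also fails if it takes over 72 s, if anything falls off the work surface, if the arm or the gripper's body presses on something with over 40 N, if the wrist force passes 120 N, or if a joint passes its speed limit or range.

## Robot

A 7-joint arm with a two-finger parallel gripper is mounted at the origin on the work surface. World frame = base frame: x ahead of the robot, y to its left, z up, the work surface at z = 0. Lengths are in m, angles in rad, forces in N, time in s.
With the tool pointing down it reaches from about 0.425 to 0.925 m from the base axis. Payload 6.8 kg.
Tool frame: the origin (TCP) lies on the front face of the gripper's body, between the roots of the fingers; the fingertips stand 73 mm ahead of it and the grasp point (between the pads) lies 54 mm ahead of it (env.nose_length is the distance from the TCP to the fingertips, in m); z points along the fingers, y is the line along which they close (so a half turn about z gives the same grasp; the last joint's range is limited). The gripper opens to 85 mm and grips with 20 to 120 N. Pads are 22 mm wide; open, the fingers measure 114 mm over their backs; the gripper's body (76 mm by 85 mm) begins 54 mm behind the grasp point. The pads swing forward as they close: fully open they stand 13 mm farther back than shut.
Start: joints at [-1.432, 0.477, 0.022, 1.555, -0.011, 1.109, -0.083], TCP at [0.165, 0.655, 0.304] pointing down, gripper open.
Joint ranges: [-2.96, 2.96], [-0.34, 2.1], [-1.41, 1.46], [0.24, 2.44], [-1.37, 4.51], [0.17, 1.92], [-2.96, 2.96]. Speed limits (rad/s): [2.39, 2.39, 3.14, 3.14, 3.14, 3.14, 3.14].

## Interface

Orientations are given as a unit quaternion [w, x, y, z].
In Python, from cell import env, kin, camera, calibration, job gives the robot as it stands. The module is installed in compiled form; this text tells all that it offers. Calls block until the motion is done:
- env.reach(position, orientation): joint-space move of the TCP to a pose.
- env.movel(position, velocity=0.15, rot=None, stop_force=None): straight line of the TCP; rot=None keeps the orientation; velocity is the mean speed in m/s. With stop_force (N) it stops when the force on the tool has changed by that much, and returns True; else False.
- env.goto_joints(angles): joint-space move.
- env.grip(opening, f_grip=None): finger opening in m; f_grip is the grip in N (None keeps the last); returns when the fingers have stopped.
- env.dwell(seconds).
- kin.inverse_kinematics(position, orientation): joint angles nearest the present ones, or None.
- env.get_state(): the state.
- camera(name): name is "scene" or "top"; returns (picture, depth): 480x640x3 uint8, blue, green, red; 480x640 float32, m along the optical axis (not along the pixel's ray), 0 where there is no reading.
- calibration(name): a dict with "fx", "fy", "cx", "cy" (pixels), "rvec" (rotation vector, rad) and "tvec" (3), from world to camera coordinates, as OpenCV has them. Camera axes: x right, y down, z forward; pixel columns grow to the right and rows downward; lengths in m; the calibration is good to about 2 mm. A picture is of the moment at which its call begins. calibration takes no time and is no camera call.
A pose or a line that the arm cannot do raises env.PlanningError and nothing moves.
- job.job_done(): hands the job in; it is judged then, once.
The state is a dict: "time": time; "qpos": joint angles; "joint_velocities": joint speeds; "joint_torque": joint torques, N m; "tcp_pos": TCP position; "orientation": TCP orientation; "force": force on the tool from outside, world axes, zero at the start; "torque": the same for the moment, N m; "opening": finger opening in m; "gripper_force": force on a finger pad.
Only numpy, scipy, OpenCV 4.12 (cv2) and the standard library are available. Lean on these libraries where they do the work, as an engineer would, in place of code of your own. Each camera call takes 0.05 s, during which the arm holds its last target. There are 200 camera calls.

## Working session

There is one attempt and no reset: what is moved stays moved. The work goes in short steps, each a Python script; the robot and the scene stay as the last script left them, time stands still between calls to the robot, and variables do not carry over. Pictures are saved under pics/ and viewed, at most 10 in all, crops included, and the job is handed in when it is done.

```bash
mkdir -p pics
cat > h.py <<'E'
import numpy as np, cv2
from cell import env, kin, camera, calibration, job
def cam(n):
    c=calibration(n);K=np.array([[c['fx'],0,c['cx']],[0,c['fy'],c['cy']],[0,0,1]],float)
    R=cv2.Rodrigues(np.array(c['rvec'],float))[0];return K,R,np.array(c['tvec'],float).ravel()
def cloud(n,depth):
    K,R,t=cam(n);v,u=np.mgrid[0:480,0:640]
    P=np.stack([(u-K[0,2])/K[0,0]*depth,(v-K[1,2])/K[1,1]*depth,depth],-1)
    return (P-t)@R
def ray(n,u,v,z):
    K,R,t=cam(n);d=R.T@np.linalg.inv(K)@np.array([u,v,1.]);o=-R.T@t
    return o+d*(z-o[2])/d[2]
E
python3 - <<'E'
from h import *
for n in("scene","top"):
    p,d=camera(n);cv2.imwrite(f"pics/{n}0.png",p);np.save(f"{n}0.npy",d)
    K,R,t=cam(n);print(n,K[0,0],-R.T@t,R[2])
print(env.get_state()["orientation"])
E
```

```text
scene 544.5601182480525 [1.22704418 0.04469946 1.24555187] [-0.52894847 -0.02877878 -0.84816584]
top 469.57497720358464 [ 0.40426333 -0.01068487  1.33522436] [ 0.0663152  -0.00383956 -0.99779134]
[-3.23232502e-05  1.23055440e-01  9.92399449e-01 -8.31573608e-04]
```

View pics/scene0.png

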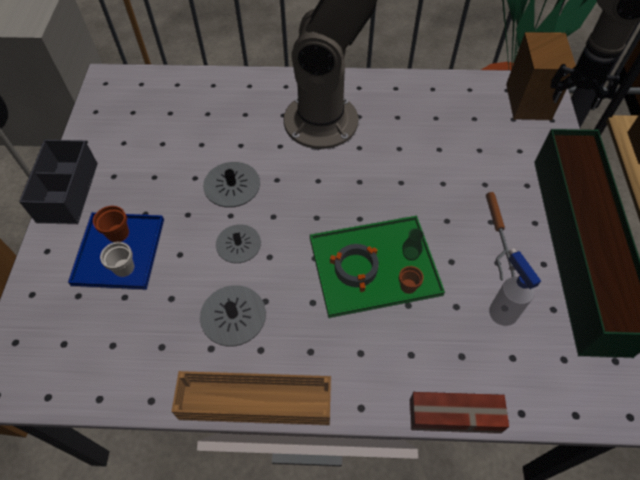

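View pics/top0.png

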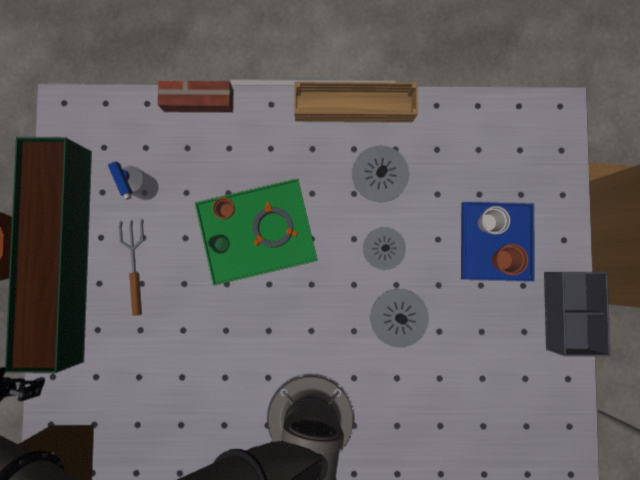

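The scene view shows three cups. The smallest is at scene (238,243) and top (385,248). The green tray's socket is at scene (356,265) and top (273,227), with its three orange ears visible. I'll measure both now.

```bash
cat > m.py <<'E'
from h import *
def circ(P):
    A=np.c_[2*P[:,:2],np.ones(len(P))];s=np.linalg.lstsq(A,(P[:,:2]**2).sum(1),rcond=None)[0]
    return s[0],s[1],np.sqrt(s[2]+s[0]**2+s[1]**2)
def contour(m):
    cs=cv2.findContours(m.astype(np.uint8),cv2.RETR_EXTERNAL,cv2.CHAIN_APPROX_NONE)[0]
    return sorted(cs,key=cv2.contourArea)[::-1]
def window(m,c,r):
    w=np.zeros_like(m);w[c[1]-r:c[1]+r,c[0]-r:c[0]+r]=1;return m&w
def ears(n,p,c,z=0.032):
    hsv=cv2.cvtColor(p,cv2.COLOR_BGR2HSV);H,S,V=cv2.split(hsv)
    m=window((H>4)&(H<18)&(S>150)&(V>60),c,42 if n=="scene" else 32)
    return [ray(n,*np.array(cv2.minEnclosingCircle(k)[0]),z) for k in contour(m)[:4] if cv2.contourArea(k)>4],m
def cup(n,p,c,z):
    hsv=cv2.cvtColor(p,cv2.COLOR_BGR2HSV);H,S,V=cv2.split(hsv)
    m=window((V<150),c,36)
    k=cv2.convexHull(contour(m)[0])[:,0];
    k=contour(cv2.fillConvexPoly(np.zeros((480,640),np.uint8),k,1))[0][:,0]
    return circ(np.array([ray(n,*q,z) for q in k]))
E
python3 - <<'E'
from m import *
out=[]
for n,cc,sc in(("scene",(238,243),(356,265)),("top",(385,248),(273,227))):
    p=cv2.imread(f"pics/{n}0.png");d=np.load(f"{n}0.npy")
    hsv=cv2.cvtColor(p,cv2.COLOR_BGR2HSV)
    print(n,hsv[cc[1]+10,cc[0]+12],hsv[cc[1]+30,cc[0]],"cup",cup(n,p,cc,.025))
    C=cloud(n,d);print("depth z flange",C[cc[1]+10,cc[0]+12],"shelf",C[cc[1]+30,cc[0]])
    e,_=ears(n,p,sc);print("ears",np.round(e,4))
    G=(hsv[...,0]>45)&(hsv[...,0]<75)&(hsv[...,1]>150)
    k=contour(cv2.morphologyEx(G.astype(np.uint8),cv2.MORPH_OPEN,np.ones((5,5))))[0]
    b=cv2.boxPoints(cv2.minAreaRect(cv2.convexHull(k))) if n=="top" else cv2.approxPolyDP(cv2.convexHull(k),8,True)[:,0]
    print("tray",np.round([ray(n,*q,.022) for q in b],4))
    # collar: grey pixels at socket
    S,V=hsv[...,1],hsv[...,2]
    m=window((S<80)&(V<150),sc,34); kk=contour(m)[0][:,0]
    print("collar",circ(np.array([ray(n,*q,.04) for q in cv2.convexHull(kk)[:,0]])))
    s=36;out.append(cv2.resize(np.hstack([p[sc[1]-s:sc[1]+s,sc[0]-s:sc[0]+s],p[cc[1]-s:cc[1]+s,cc[0]-s:cc[0]+s]]),(560,280),interpolation=cv2.INTER_CUBIC))
cv2.imwrite("pics/crop0.png",np.vstack(out))
E
```

```text
scene [100   8  91] [160  12 125] cup (np.float64(0.46400886934604935), np.float64(-0.20531790483158666), np.float64(0.11933995448947009))
depth z flange [ 0.50168856 -0.16789964  0.02565705] shelf [ 5.48016200e-01 -1.97651330e-01 -2.01364349e-04]
ears [[0.5078 0.057  0.032 ]
 [0.4853 0.149  0.032 ]
 [0.5902 0.1235 0.032 ]
 [0.5661 0.1211 0.032 ]]
tray [[ 0.3851  0.2692  0.022 ]
 [ 0.5987  0.3163  0.022 ]
 [ 0.6647  0.0427  0.022 ]
 [ 0.4481 -0.0078  0.022 ]]
collar (np.float64(0.5352061896046306), np.float64(0.10785652814827551), np.float64(0.05856086415460718))
top [107  17 103] [135  15 136] cup (np.float64(0.4754370611143111), np.float64(-0.20353197651874244), np.float64(0.11471853646124752))
depth z flange [ 0.44557263 -0.23828337  0.02503057] shelf [ 0.38937628 -0.20907101 -0.00555533]
ears [[0.4936 0.1508 0.032 ]
 [0.5853 0.1232 0.032 ]
 [0.5188 0.0644 0.032 ]
 [0.5139 0.0501 0.032 ]]
tray [[ 0.5983  0.3268  0.022 ]
 [ 0.6684  0.0424  0.022 ]
 [ 0.4386 -0.0135  0.022 ]
 [ 0.3703  0.268   0.022 ]]
collar (np.float64(0.5306867439122237), np.float64(0.10962939330782548), np.float64(0.05479827159682426))
```

View pics/crop0.png

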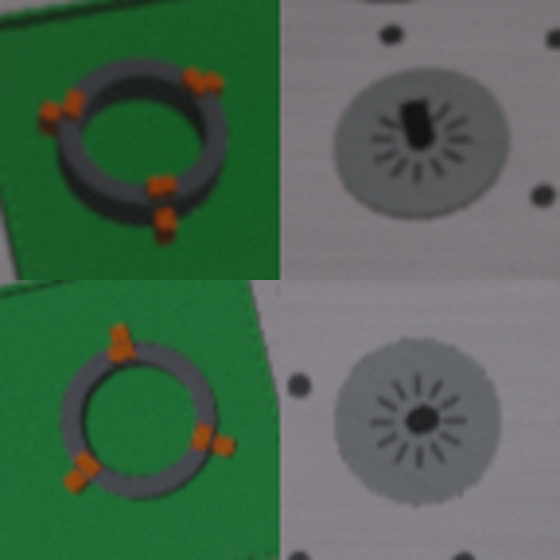

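The crops show the socket ring with its ears and grips separated, and a clean cup disc with a dark knob. My cup threshold was too high, so I'll refine both circles.

```bash
cat >> m.py <<'E'
from scipy.optimize import least_squares
def fit(P,r,c0,far=None):
    P=P[:,:2]
    for _ in range(3):
        Q=P if far is None else P[((P-c0)@far)>0.2*r]
        c0=least_squares(lambda c:np.hypot(*(Q-c).T)-r,c0,loss="soft_l1",f_scale=.0015).x
    return c0,np.abs(np.hypot(*(Q-c0).T)-r).mean(),len(Q)
def ringfit(n,p,sc,c0):
    hsv=cv2.cvtColor(p,cv2.COLOR_BGR2HSV)
    m=window((hsv[...,1]<80)&(hsv[...,2]<150),sc,34);kk=contour(m)[0][:,0]
    K,R,t=cam(n);f=(np.array(c0)-(-R.T@t)[:2]);f/=np.hypot(*f)
    return fit(np.array([ray(n,*q,.04) for q in kk]),.056,np.array(c0),f)
def cupfit(n,p,cc,z,th=113,r=.06):
    V=cv2.GaussianBlur(p,(3,3),0).max(2)
    m=window(V<th,cc,36).astype(np.uint8);m=cv2.morphologyEx(m,cv2.MORPH_CLOSE,np.ones((3,3)))
    kk=contour(m)[0][:,0];P=np.array([ray(n,*q,z) for q in kk])
    c0=P[:,:2].mean(0);K,R,t=cam(n);f=(c0-(-R.T@t)[:2]);f/=np.hypot(*f)
    return fit(P,r,c0,f if n=="scene" else None)
E
python3 - <<'E'
from m import *
for n,cc,sc in(("scene",(238,243),(356,265)),("top",(385,248),(273,227))):
    p=cv2.imread(f"pics/{n}0.png")
    print(n,cupfit(n,p,cc,.025,108 if n=="scene" else 118),ringfit(n,p,sc,(.531,.108)))
    V=p.max(2);w=window(V<45,cc,25);k=contour(w)
    if k: 
        x=k[0][:,0]; print("knob top px",x.min(0),x.max(0), [ray(n,*q,.061)[:2] for q in (x.mean(0),)])
E
```

```text
scene (array([ 0.47139057, -0.20314713]), np.float64(0.0008269955904534435), 51) (array([0.53293797, 0.10759174]), np.float64(0.003779702923297171), 57)
knob top px [233 233] [240 244] [array([ 0.48016768, -0.20004544])]
top (array([ 0.47357217, -0.20168132]), np.float64(0.0018186230986708424), 119) (array([0.52168374, 0.10203805]), np.float64(0.0062582104146976635), 103)
knob top px [382 245] [388 250] [array([ 0.47262357, -0.19954552])]
```

```bash
cat > pick.py <<'E'
from h import *
from m import circ
for n,sc in(("scene",(356,265)),("top",(273,227))):
    p=cv2.imread(f"pics/{n}0.png");C=cloud(n,np.load(f"{n}0.npy"));S=cv2.cvtColor(p,cv2.COLOR_BGR2HSV)[...,1]
    m=(abs(C[...,2]-.04)<.004)&(np.hypot(C[...,0]-.532,C[...,1]-.108)<.075)&(S<80)
    Q=C[m];(x,y),r=cv2.minEnclosingCircle(Q[:,:2].astype(np.float32))
    print(n,len(Q),Q[:,2].mean(),"annulus",circ(Q),"enclosing",x,y,r)
q=[0,0,1,0];c=np.array([.4725,-.2020])
env.grip(.05,30)
env.reach([*c,.20],q)
s=env.get_state();print(s["time"],s["tcp_pos"],s["force"],s["opening"])
env.movel([*c,.103],.08,stop_force=8)
env.grip(.0,40)
s=env.get_state();print(s["time"],s["tcp_pos"],s["force"],s["opening"],s["gripper_force"])
env.movel([*c,.20],.1)
s=env.get_state();print(s["time"],s["tcp_pos"],s["force"],s["opening"],s["gripper_force"])
p,d=camera("scene");cv2.imwrite("pics/lift.png",p[130:370,120:440]);cv2.imwrite("pics/lift_full.png",p)
E
python3 pick.py
```

```text
scene 455 0.03977619245118173 annulus (np.float64(0.5310214625603192), np.float64(0.10812834079773245), np.float64(0.048655685160527345)) enclosing 0.5299941301345825 0.1077200248837471 0.05711886286735535
top 411 0.04019598581682393 annulus (np.float64(0.5302340217675583), np.float64(0.10920351353207955), np.float64(0.048421109002006316)) enclosing 0.5300308465957642 0.10951098054647446 0.055635128170251846
3.7417 [ 0.47292107 -0.20141139  0.19993652] [-0.38147966 -0.49027844  0.35497229] 0.04993443585182934
5.4833 [ 0.47276199 -0.20219987  0.10344264] [-0.5343964  -0.27494708  5.92203592] 0.01891450063601061 38.992241621017456
6.6 [ 0.47217002 -0.20173908  0.19946649] [-0.3432245   0.43104317 -3.59201242] 0.01878931645758495 39.07395422458649
```

View pics/lift.png

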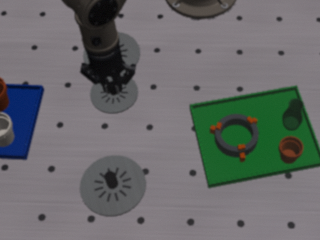

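The cup is held, shown hanging below the gripper at crop (115,95). Next I'll move it over the socket and check its offset and lean by depth.

Run:
```python
from h import *
from m import circ
S=np.array([.5306,.1087])
env.movel([*S,.20],.15);env.dwell(.2)
s=env.get_state();t=np.array(s["tcp_pos"]);print(s["time"],t,s["force"])
for n in("scene","top"):
    p,d=camera(n);cv2.imwrite(f"pics/over_{n}.png",p);np.save(f"over_{n}.npy",d);C=cloud(n,d)
    r=np.hypot(C[...,0]-t[0],C[...,1]-t[1]);m=(abs(C[...,2]-.121)<.008)&(r<.072)&(d>0)
    m&=(r>.03)
    Q=C[m];A=np.c_[Q[:,:2]-t[:2],np.ones(len(Q))];f=np.linalg.lstsq(A,Q[:,2],rcond=None)[0]
    (x,y),R=cv2.minEnclosingCircle(Q[:,:2].astype(np.float32))
    h=cv2.convexHull(Q[:,:2].astype(np.float32))[:,0]
    print(n,len(Q),"plane",f,"enc",x,y,R,"hullcirc",circ(h))
```

```text
9.1083 [0.5305611  0.10836931 0.20004065] [ 0.26072927  0.08831407 -1.83987794]
scene 897 plane [-0.00485333  0.00243261  0.12127001] enc 0.528920590877533 0.10630599409341812 0.06176391616463661 hullcirc (np.float64(0.5289720446716119), np.float64(0.10729085203095134), np.float64(0.060025282338667815))
top 415 plane [ 0.00317901 -0.00414453  0.12143393] enc 0.5263909101486206 0.09985518455505371 0.05853801965713501 hullcirc (np.float64(0.530048592662578), np.float64(0.10876649976976743), np.float64(0.05890013363256094))
```

Run:
```python
from h import *
S=np.array([.5315,.1090])
def st(l):
    s=env.get_state();print(l,round(s["time"],2),np.round(s["tcp_pos"],4),np.round(s["force"],2),round(s["opening"],4))
env.movel([*S,.141],.08);st("near")
print(env.movel([*S,.1325],.008,stop_force=2.5));st("touch")
env.dwell(.1);env.grip(.045);st("open");env.dwell(.3)
t=env.get_state()["tcp_pos"];env.movel([t[0],t[1],.22],.1)
st("up");z=env.get_state()["tcp_pos"]
env.movel([.62,-.02,.24],.2)
from m import circ
for n in("scene","top"):
    p,d=camera(n);cv2.imwrite(f"pics/pl_{n}.png",p);np.save(f"pl_{n}.npy",d);C=cloud(n,d)
    r=np.hypot(C[...,0]-S[0],C[...,1]-S[1]);m=(abs(C[...,2]-.056)<.008)&(r<.066)&(d>0)&(r>.015)
    Q=C[m];A=np.c_[Q[:,:2]-S,np.ones(len(Q))];f=np.linalg.lstsq(A,Q[:,2],rcond=None)[0]
    h=cv2.convexHull(Q[:,:2].astype(np.float32))[:,0]
    print(n,len(Q),"plane",f,"enc",cv2.minEnclosingCircle(Q[:,:2].astype(np.float32)),circ(h))
o=cv2.resize(cv2.imread("pics/pl_scene.png")[200:330,290:460],None,fx=3,fy=3,interpolation=cv2.INTER_CUBIC);cv2.imwrite("pics/plc.png",o)
st("end")
```

```text
near 10.1 [0.5318 0.1089 0.1413] [-0.08 -0.07 -2.51] 0.0187
True
touch 10.94 [0.5312 0.109  0.1335] [0.04 0.13 2.78] 0.0189
open 11.42 [0.5303 0.1091 0.1328] [-0.11 -0.47 -0.2 ] 0.0453
up 12.73 [0.5301 0.1092 0.2195] [-0.67  0.04  0.25] 0.045
scene 1373 plane [0.01564957 0.00215716 0.05469562] enc ((0.5288834571838379, 0.10846271365880966), 0.061662305146455765) (np.float64(0.52956773774776), np.float64(0.1079791090470126), np.float64(0.05988372369181963))Traceback (most recent call last):
  File "<stdin>", line 16, in <module>
TypeError: 'NoneType' object is not subscriptable
```

The cup has been released and stands about 9.7 mm proud with a 0.016 rad lean. The top camera was blocked by the arm. Next is the first push round, with heights measured by touch.

```bash
cat > push.py <<'E'
from h import *
S=np.array([.5300,.1085]);YAW=np.deg2rad(14.2);N=env.nose_length
A=dict(a=YAW,b=YAW+2*np.pi/3,c=YAW+4*np.pi/3)
pt=lambda ang,r:S+r*np.array([np.cos(ang),np.sin(ang)])
def st(l):
    s=env.get_state();print(l,round(s["time"],2),"tip",round((s["tcp_pos"][2]-N)*1000,2),"xy",np.round(s["tcp_pos"][:2],4),"F",np.round(s["force"],1));return s["tcp_pos"][2]-N
def over(k,z,frm=None):
    """hover over side k with the tips at z, going round the knob"""
    if frm:
        d=(A[k]-A[frm]+np.pi)%(2*np.pi)-np.pi
        env.movel([*pt(A[frm]+d/2,.046),z+N],.12)
    env.movel([*pt(A[k],.04),z+N],.12)
def down(k,z,F,v=.008):
    hit=env.movel([*pt(A[k],.04),z+N],v,stop_force=F);return hit,st(f"{k} to {z*1000:.1f} hit {hit}")
def up(k,z):env.movel([*pt(A[k],.04),z+N],.06)
E
python3 - <<'E'
from push import *
env.grip(0.);print(N)
env.movel([*pt(A['a'],.04),.20],.2);over('a',.062)
prev=None
for k in "abc":
    if prev: over(k,.062,prev)
    hit,z=down(k,.050,2.5,.012)
    if hit: 
        env.dwell(.05);down(k,min(.0525,z-.0015),20,.008)
    up(k,.062);prev=k
st("end")
E
```

```text
0.0726
a to 50.0 hit True 16.51 tip 55.31 xy [0.5688 0.1184] F [-0.3 -0.2  3. ]
a to 52.5 hit False 17.02 tip 53.23 xy [0.5691 0.1184] F [-2.1  0.1  9.6]
b to 50.0 hit True 19.02 tip 54.05 xy [0.5021 0.1372] F [0.4 0.9 3.2]
b to 52.5 hit False 19.4 tip 52.96 xy [0.5022 0.1372] F [-3.1  0.7  9.9]
c to 50.0 hit True 21.4 tip 54.11 xy [0.519  0.0701] F [-0.6 -0.3  3.7]
c to 52.5 hit False 21.78 tip 52.91 xy [0.5191 0.07  ] F [-2.3  1.2 10.4]
end 22.09 tip 62.25 xy [0.5193 0.0701] F [ 0.7  0.1 -0.4]
```

Run:
```python
from push import *
prev='c'
for lv in (.0500,.0475):
    h=lv+.0060
    for k in "abc":
        over(k,h,prev);down(k,lv-.001,17,.01);up(k,h);prev=k
st("end")
```

```text
a to 49.0 hit False 23.97 tip 50.06 xy [0.5691 0.1176] F [-2.9 -0.5 10.9]
b to 49.0 hit False 26.1 tip 49.7 xy [0.5026 0.1374] F [-3.3  0.8 11.2]
c to 49.0 hit False 28.23 tip 49.51 xy [0.5188 0.0702] F [-3.7  1.  11.1]
a to 46.5 hit False 30.37 tip 47.44 xy [0.569  0.1178] F [-2.8 -0.1 11.2]
b to 46.5 hit False 32.5 tip 47.16 xy [0.5025 0.1373] F [-2.7  0.1 10.3]
c to 46.5 hit False 34.63 tip 47.02 xy [0.5189 0.0702] F [-4.1  0.5 10.4]
end 34.9 tip 53.76 xy [0.5193 0.0701] F [0.2 0.6 0.3]
```

Run:
```python
from push import *
prev='c'
for F in (17,19.5):
    for k in "abc":
        over(k,.0525 if F==17 else .0505,prev);down(k,.0425,F,.007);env.dwell(.05);st("hold");up(k,.052);prev=k
st("end")
```

```text
a to 42.5 hit True 36.88 tip 46.41 xy [0.5689 0.1182] F [-1.   0.   5.9]
hold 36.93 tip 46.4 xy [0.5689 0.1183] F [-0.6  0.1  6.2]
b to 42.5 hit True 39.15 tip 46.36 xy [0.5021 0.1371] F [-0.9  0.6  5.9]
hold 39.2 tip 46.36 xy [0.5021 0.1371] F [-1.  -0.3  6.5]
c to 42.5 hit True 41.43 tip 46.27 xy [0.5191 0.0698] F [-1.3  0.8  6.8]
hold 41.48 tip 46.25 xy [0.5191 0.0699] F [0.3 0.  6.2]
a to 42.5 hit True 43.52 tip 46.3 xy [0.5689 0.1181] F [-2.   0.1  6.5]
hold 43.58 tip 46.31 xy [0.5689 0.1181] F [-0.6  0.   7. ]
b to 42.5 hit True 45.59 tip 46.27 xy [0.5022 0.1371] F [-0.9  0.5  6.9]
hold 45.64 tip 46.28 xy [0.5022 0.1371] F [-1.8  0.4  7.3]
c to 42.5 hit True 47.66 tip 46.29 xy [0.5191 0.07  ] F [-1.4  0.5  7.3]
hold 47.71 tip 46.27 xy [0.5191 0.07  ] F [-2.2  0.2  6.8]
end 47.97 tip 52.27 xy [0.5193 0.07  ] F [ 0.5  0.  -0.5]
```

All three sides now stand at 46.3 mm and are stiff, but the hold drops to 7 N after each stop. I'll give each side a sustained firm push, stepping it up to about 19 N.

Run:
```python
from push import *
prev='c'
for k in "abc":
    over(k,.0495,prev);z=.0458
    env.movel([*pt(A[k],.04),z+N],.012,stop_force=20)
    while z>.0435:
        s=env.get_state()
        if s["force"][2]>18.3: break
        z-=.0003 if s["force"][2]<14 else .00015
        env.movel([*pt(A[k],.04),z+N],.006,stop_force=12)
    env.dwell(.06);st(f"{k} cmd {z*1000:.2f}");up(k,.051);prev=k
up(k,.11);env.movel([.60,-.10,.25],.25);st("clear")
p,d=camera("scene");cv2.imwrite("pics/end_full.png",p);C=cloud("scene",d)
r=np.hypot(C[...,0]-S[0],C[...,1]-S[1]);m=(abs(C[...,2]-.046)<.006)&(r<.066)&(d>0)&(r>.015)
Q=C[m];print("plane",np.linalg.lstsq(np.c_[Q[:,:2]-S,np.ones(len(Q))],Q[:,2],rcond=None)[0],cv2.minEnclosingCircle(Q[:,:2].astype(np.float32)))
cv2.imwrite("pics/end.png",cv2.resize(p[200:330,290:460],None,fx=3,fy=3,interpolation=cv2.INTER_CUBIC))
```

```text
a cmd 44.45 51.0 tip 46.17 xy [0.5688 0.1171] F [-6.7 -0.8 19.4]
b cmd 44.75 54.04 tip 46.14 xy [0.5031 0.1373] F [-4.8  0.4 19.6]
c cmd 45.05 56.58 tip 46.15 xy [0.5187 0.0706] F [-6.2  1.2 18.1]
clear 58.92 tip 176.48 xy [ 0.5995 -0.0987] F [-0.4  0.7 -0.5]
plane [ 0.00139559 -0.00050641  0.04605467] ((0.5301361680030823, 0.10864152014255524), 0.06145830079913139)
```

View pics/end.png

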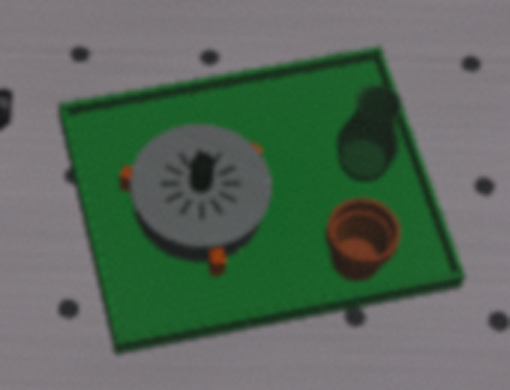

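The cup sits level and centred, about 1 mm above the collar, and was solid under about 19 N on each side. The vase and pot haven't been disturbed.

```bash
python3 -c "
from h import *
print(job.job_done())"
```

```text
the job is handed in; nothing more can be done
None
```

The smallest drain cup is released in the socket and the job is handed in: it is level to about 0.0015 rad with its flange about 1 mm above the collar, each side held solid under an 18–20 N push, and the vase and pots were untouched (no judging result was returned).

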